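# Clear the call console and key in a patient call

## Robot

A 6-joint arm with a two-finger parallel gripper is mounted at the origin on a cart in front of the work surface, level with it; the furniture and walls round the work are solid. World frame = base frame: x ahead of the robot, y to its left, z up, the work surface at z = 0. Lengths are in m, angles in rad, forces in N, time in s.
With the tool pointing down it reaches from about 0.25 to 0.775 m from the base axis. Payload 4 kg.
Tool frame: the origin (TCP) lies on the centre line of the jaws, within the pads' length; the fingertips stand 11 mm ahead of it and the grasp point (between the pads) lies 8 mm behind it (finger_overhang is the distance from the TCP to the fingertips, in m); z points along the fingers, y is the direction in which the jaws open and shut (so a half turn about z gives the same grasp; the last joint's range is limited). The gripper opens to 94 mm and grips with 3 to 60 N. Pads are 16 mm wide; open, the fingers measure 119 mm over their backs; the gripper's body (75 mm by 177 mm) begins 78 mm behind the grasp point.
Start: joints at [1.205, 0.087, 1.371, -0, 1.684, -0.103], TCP at [0.143, 0.531, 0.217] pointing down, gripper open.
Joint ranges: [-3.1, 3.1], [-0.76, 2.03], [0.27, 2.55], [-1.08, 4.22], [0.17, 2.65], [-2.57, 2.57]. Speed limits (rad/s): [2.79, 2.79, 3.14, 3.14, 3.14, 3.14].

## Interface

Orientations are given as [roll, pitch, yaw] about the fixed x, y, z axes, in that order (R = Rz(yaw) Ry(pitch) Rx(roll)).
In Python, from bench import get_state, read_camera, camera_model, sign_off, finger_overhang gives the robot as it stands.
- The arm moves only by the tool drive_tool, never from a script. Its argument "deltas" is text: rows parted by semicolons, each of 5 numbers parted by spaces: the finger opening in mm, from 0 to 94, then the shift along the tool's x, y, z in units of 25 mm (1.0 is 25 mm), then the turn about the tool's z in units of 6 degrees (1.0 is 6 degrees). In form: grip tx ty tz spin; .... A call has 1 to 10 rows; each row shifts and turns the commanded pose from where the row before left it, along the tool's axes as they then stand; what a row does not reach is not made up. A row lasts 1/12 s, in which the tool goes at most 41.7 mm and 7.16 degrees, less where a joint would pass 70% of its speed; a pose out of reach is approached as far as the arm can. A call is refused whole if a number of a shift passes 1 or a number of a turn 1, either way. A call with a gripper value outside its range is refused whole. The fingers move at their own pace and stop on an object; the grip force is fixed at half the most. Time passes only in rows, so rows that do not move let the fingers close. It gives the time, the measured TCP pose, the force and the opening at its end, in the units of the state.
- get_state(): the state, without advancing time (a new reading comes with each control period).
- read_camera(name): name is "scene" or "side" or "wrist"; returns the picture (384x512x3 uint8, blue, green, red); there is no depth.
- camera_model(name): a dict with "fx", "fy", "cx", "cy" (pixels), "view" (4x4, takes a point from world to camera coordinates); the wrist camera has in their place "mount" (4x4, takes a point from camera to tool coordinates, whose origin is the TCP and whose axes are the flange's). Camera axes: x right, y up, looking along -z (the intrinsics and any distortion apply to the point x, -y, -z); pixel columns grow to the right and rows downward; lengths in m; the calibration is good to about 2 mm. A picture is of the moment at which its call begins: read the wrist's pose just before it. camera_model takes no time and is no camera call.
- sign_off(): hands the job in, once; it reports no verdict.
The state is a dict: "t": time; "joints": joint angles; "qvel": joint speeds; "joint_efforts": joint torques, N m; "tool_pos": TCP position; "orientation": TCP orientation; "ft_force": force on the tool from outside, world axes, zero at the start; "moment": the same for the moment, N m; "opening": finger opening in m.
Only numpy, scipy, OpenCV 4.12 (cv2) and the standard library are available. Lean on these libraries where they do the work, as an engineer would, in place of code of your own. Each camera call takes 0.05 s, during which the arm holds its last target.

## Task

A small white carton with red bands has been left lying on the keys of the call console. Lift it off and set it down gently and upright on the bare desk, not touching the console. Then key in the call, one key at a time: press the round key, then the plus-shaped key, then the square key, each right down until it stays latched, and last press the long bar all the way down and let it spring back up. Leave the tub of tubes, the tube rack and the jar where they stand.

Things in the scene. Friction and masses are not known exactly. Their poses are not given: they have to be found in the camera images.
- console: Low grey desktop console that stands fast on the desk: 170 mm deep (its x), 220 mm wide (its y), flat top 32 mm above the desk. Origin at the centre of its underside, on the desk; z up, x away from the robot, y to the left (yaw varies). From front (-x) to back: the long bar at x = -55 mm, the row of three keys at x = +8 mm (y = -66, 0, +66 mm), a flat dark display window at x = +60 mm. The desk to its right (-y side) is bare for at least 0.13 m beyond its edge.
- lancet_box: White carton with red bands, a closed rigid box 60 mm (its x) by 90 mm (its y) by 45 mm high, about 0.12 kg. Origin at the centre of its underside; z up. It starts lying upright across the row of keys, its underside 44 mm above the desk, turned a little against the console; grasp it across its 60 mm.
- key_round_top (a point): Round key, 46 mm across: a white plastic cap, its top 44 mm above the desk when up; it stands 12 mm proud of the console's flat top. Its point is the centre of its upper face and moves with it. It moves straight down. It takes one of the three places in the console's row of keys, centres 66 mm apart; which key has which place varies.
- key_plus_top (a point): Plus-shaped key, 46 mm across, arms 18 mm wide along the console's x and y: a white plastic cap, its top 44 mm above the desk when up; it stands 12 mm proud of the console's flat top. Its point is the centre of its upper face and moves with it. It moves straight down. It takes one of the three places in the console's row of keys, centres 66 mm apart; which key has which place varies.
- key_square_top (a point): Square key, 46 by 46 mm: a white plastic cap, its top 44 mm above the desk when up; it stands 12 mm proud of the console's flat top. Its point is the centre of its upper face and moves with it. It moves straight down. It takes one of the three places in the console's row of keys, centres 66 mm apart; which key has which place varies.
- call_bar_top (a point): Long bar key at the front of the console, 28 mm (console's x) by 140 mm (console's y): a white plastic cap, its top 44 mm above the desk when up. The point is the centre of its upper face and moves with it.
- key_round (a joint): Round key, m pressed down: 0 = up, 0.010 = latched down. It resists with about 4 N at first, less and less as it goes down; past half way (5 mm) the key snaps down by itself and stays latched at 0.010 (its top then 34 mm above the desk, still 2 mm proud); let go before half way, it springs up again. A latched key cannot be released.
- key_plus (a joint): Plus-shaped key, m pressed down: 0 = up, 0.010 = latched down. It resists with about 4 N at first, less and less as it goes down; past half way (5 mm) the key snaps down by itself and stays latched at 0.010 (its top then 34 mm above the desk, still 2 mm proud); let go before half way, it springs up again. A latched key cannot be released.
- key_square (a joint): Square key, m pressed down: 0 = up, 0.010 = latched down. It resists with about 4 N at first, less and less as it goes down; past half way (5 mm) the key snaps down by itself and stays latched at 0.010 (its top then 34 mm above the desk, still 2 mm proud); let go before half way, it springs up again. A latched key cannot be released.
- call_bar (a joint): Long bar, m pressed down: 0 = up, 0.008 = all the way down against a stop. Plain spring: about 1 N to start, 4.6 N at the bottom; it springs back when let go.
- tube_cup: Clear tub with used tubes, 107 mm across, 118 mm high, behind the console; loose bystander. Origin at the centre of its underside.
- tube_rack: White foam rack full of capped sample tubes, 82 by 170 mm, 94 mm high, behind the console to the right; loose bystander. Origin at the centre of its underside.
- sample_jar: Clear empty jar with a lid, 62 mm across, 117 mm high, behind the console to the left; loose bystander. Origin at the centre of its underside.

How it is judged:
On the way, in this order (a step that is already met when the one before it is completed fails the run):
1. the carton is lifted off the keys (its underside more than 60 mm above the desk) (height (world z) of lancet_box above 0.06 m), for 0.1 s.
2. the carton rests upright on the desk, let go, not touching the console (height (world z) of lancet_box below 0.006 m and angle between lancet_box's own z axis and vertical below 0.1 rad and contact force between lancet_box and console below 0.05 N and linear speed of lancet_box below 0.02 m/s and contact force between lancet_box and the fingers below 0.05 N), for 0.2 s.
3. the round key is latched down (value of joint key_round above 0.008 m), for 0.2 s.
4. the plus-shaped key is latched down (value of joint key_plus above 0.008 m), for 0.2 s.
5. the square key is latched down (value of joint key_square above 0.008 m), for 0.2 s.
6. the long bar is pressed down (more than 6 of its 8 mm) (value of joint call_bar above 0.006 m), for 0.05 s.
At the end, for the whole second after the job is handed in: The carton stands upright (within 0.1 rad) and at rest on the desk itself, let go and not touching the console; the round, plus-shaped and square keys are all latched down (over 8 of 10 mm); the long bar is up again (under 2 mm) (all of step 2 and value of joint each of key_round, key_plus, key_square above 0.008 m and value of joint call_bar below 0.002 m).
It fails at once if the plus-shaped key pressed past half way before the round key is latched (value of joint key_plus above 0.005 m and value of joint key_round below 0.007 m).
It fails at once if the square key pressed past half way before the plus-shaped key is latched (value of joint key_square above 0.005 m and value of joint key_plus below 0.007 m).
It fails at once if the long bar pressed more than 4 mm before the square key is latched (value of joint call_bar above 0.004 m and value of joint key_square below 0.007 m).
It fails at once if the carton dropped or thrown (faster than 0.6 m/s while not held) (linear speed of lancet_box above 0.6 m/s and contact force between lancet_box and the fingers below 0.05 N).
It fails at once if the tub, the tube rack or the jar moved more than 30 mm or tipped over (distance of any of tube_cup, tube_rack, sample_jar from where it was at the start of the episode above 0.03 m or angle between any of tube_cup, tube_rack, sample_jar's own z axis and vertical above 0.5 rad).
It also fails if it takes over 54 s, if anything falls off the work surface, if the arm or the gripper's body presses on something with over 40 N, if the wrist force passes 120 N, or if a joint passes its speed limit or range.

## Working session

There is one attempt and no reset: what is moved stays moved. The work goes in short steps, Python scripts to look and compute and a tool call to move; the robot and the scene stay as the last step left them, time stands still between calls to the robot, and variables do not carry over. Pictures are saved under pics/ and viewed, and the job is handed in when it is done.

Besides the shell and the picture viewer there is one more tool, called as a command line: name --argument value ..., lists and objects as JSON in quotes. drive_tool: Moves the arm, as the interface text tells. Its arguments: {"type":"object","properties":{"deltas":{"type":"string"}},"required":["deltas"]}

```bash
mkdir -p pics
python3 - <<'E'
from bench import *
import cv2
print(get_state())
for n in("scene","side","wrist"):
    cv2.imwrite(f"pics/{n}0.png",read_camera(n)); print(n,camera_model(n))
print(finger_overhang)
E
```

```text
{'t': 0.0, 'joints': array([ 1.20490101e+00,  8.79179908e-02,  1.37222285e+00,  4.35126834e-06,
        1.68358739e+00, -1.03103323e-01]), 'qvel': array([ 6.97617977e-04, -1.05008172e-03,  7.36131792e-05, -9.40595829e-04,
        1.52009051e-04,  1.59187788e-03]), 'joint_efforts': array([ 5.25100422e-04, -3.40179455e+01, -3.02434051e+01,  7.18781655e-02,
        3.29094124e-02, -1.51371523e-04]), 'tool_pos': array([0.14269746, 0.53063332, 0.21534031]), 'orientation': array([-3.13946887e+00, -2.24096072e-04,  2.87880091e+00]), 'ft_force': array([-0.457079  ,  0.5431038 ,  0.32301372]), 'moment': array([-0.04810337,  0.02360196, -0.03723979]), 'opening': 0.09406663726503663}
scene {'fx': 387.0508603043066, 'fy': 387.0508603043066, 'cx': 253.7197473052748, 'cy': 191.55565762426025, 'view': array([[ 5.36024403e-01, -8.44202467e-01,  1.84574404e-04,
        -3.31581102e-01],
       [ 4.15981190e-01,  2.64316534e-01,  8.70112877e-01,
        -3.16550335e-01],
       [-7.34600224e-01, -4.66324956e-01,  4.92852459e-01,
        -4.06194512e-01],
       [ 0.00000000e+00,  0.00000000e+00,  0.00
[... 166 characters left out ...]
.99910824, -0.0397972 ,  0.01410331,  0.62458585],
       [ 0.03608913, -0.63155293,  0.7744924 , -0.04299049],
       [-0.02191564,  0.77431072,  0.63242598, -1.06219891],
       [ 0.        ,  0.        ,  0.        ,  1.        ]])}
wrist {'fx': 340.2006172343218, 'fy': 340.2006172343218, 'cx': 253.22285841574714, 'cy': 189.3546943050388, 'mount': array([[-7.52737699e-05,  9.58571792e-01,  2.84851037e-01,
         8.39402819e-02],
       [ 9.99999496e-01, -2.12972514e-04,  9.80944915e-04,
         1.29982362e-03],
       [ 1.00097157e-03,  2.84850968e-01, -9.58571293e-01,
        -1.68336553e-01],
       [ 0.00000000e+00,  0.00000000e+00,  0.00000000e+00,
         1.00000000e+00]])}
0.011
```

View pics/scene0.png

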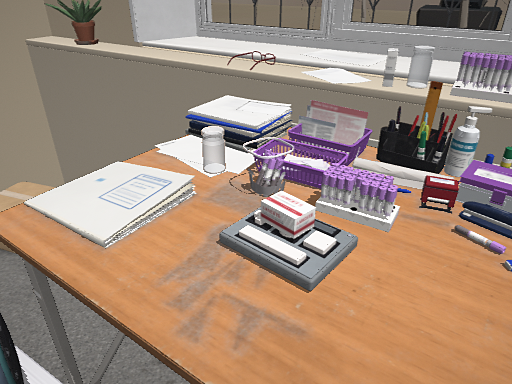

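View pics/side0.png

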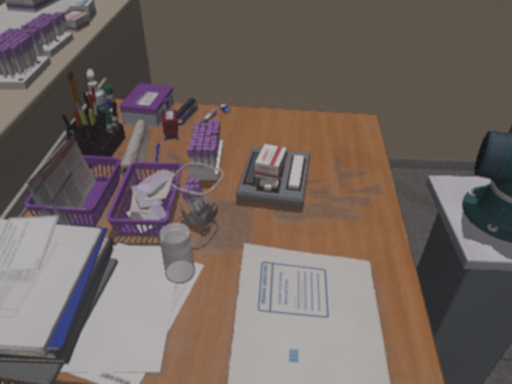

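View pics/wrist0.png

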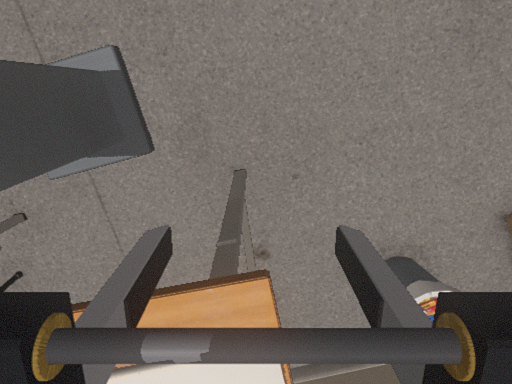

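The scene view shows the console around (290,240), with the bar on its near side, the carton at (287,215) and the square key at (320,241) on the right. The side view confirms this. I'll zoom in to get accurate corners.

```bash
cat > h.py <<'E'
import numpy as np, cv2
from bench import *
from scipy.spatial.transform import Rotation as Rn
def ray(n,px,st=None):
    c=camera_model(n)
    d=np.array([(px[0]-c["cx"])/c["fx"],-(px[1]-c["cy"])/c["fy"],-1.])
    if n=="wrist":
        st=st or get_state()
        T=np.eye(4);T[:3,:3]=Rn.from_euler("xyz",st["orientation"]).as_matrix();T[:3,3]=st["tool_pos"]
        M=T@c["mount"]
    else: M=np.linalg.inv(c["view"])
    return M[:3,3],M[:3,:3]@d
def onz(n,px,z,st=None):
    o,d=ray(n,px,st); return o+d*(z-o[2])/d[2]
def proj(n,P,st=None):
    c=camera_model(n)
    if n=="wrist":
        T=np.eye(4);T[:3,:3]=Rn.from_euler("xyz",st["orientation"]).as_matrix();T[:3,3]=st["tool_pos"]
        V=np.linalg.inv(T@c["mount"])
    else: V=c["view"]
    p=V@np.r_[P,1]
    return np.array([c["cx"]+c["fx"]*p[0]/-p[2],c["cy"]-c["fy"]*p[1]/-p[2]])
E
python3 - <<'E'
import cv2
a=cv2.imread("pics/scene0.png")[185:295,210:365];cv2.imwrite("pics/sc1.png",cv2.resize(a,None,fx=5,fy=5,interpolation=2))
a=cv2.imread("pics/side0.png")[135:220,225:325];cv2.imwrite("pics/si1.png",cv2.resize(a,None,fx=7,fy=7,interpolation=2))
E
```

```text
(no output)
```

View pics/sc1.png

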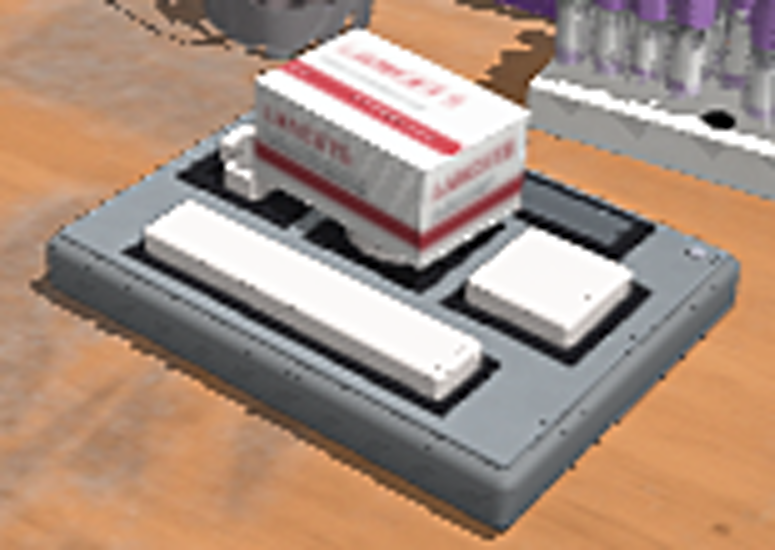

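View pics/si1.png

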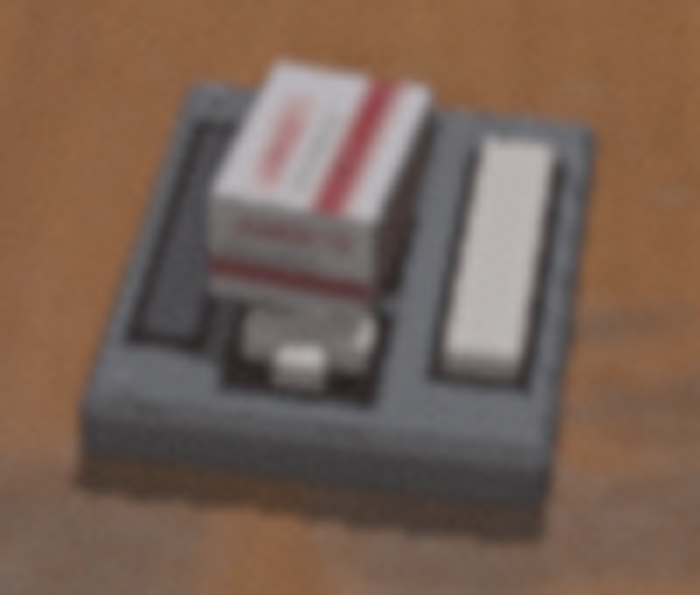

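Run:
```python
from h import *
f=lambda u,v:(210+(u+.5)/5-.5,185+(v+.5)/5-.5)
g=lambda u,v:(225+(u+.5)/7-.5,135+(v+.5)/7-.5)
def q(n,pts,z):
    P=np.array([onz(n,p,z)[:2] for p in pts]); c=P.mean(0)
    print(n,P.round(4).tolist(),"c",c.round(4),[ (np.linalg.norm(P[i]-P[i-1]).round(4),np.degrees(np.arctan2(*(P[i]-P[i-1])[::-1])).round(1)) for i in range(len(P))])
q("scene",[f(255,85),f(355,30),f(530,112),f(425,180)],.089)
q("side",[g(275,62),g(430,85),g(375,220),g(210,195)],.089)
q("scene",[f(190,203),f(143,238),f(434,382),f(482,350)],.044)
q("side",[g(485,140),g(552,145),g(520,360),g(450,350)],.044)
q("scene",[f(530,230),f(465,285),f(570,332),f(635,275)],.044)
```

```text
scene [[0.5612, -0.0522], [0.6201, -0.0639], [0.6001, -0.1505], [0.5376, -0.1381]] c [ 0.5797 -0.1012] [(np.float64(0.0891), np.float64(74.6)), (np.float64(0.06), np.float64(-11.2)), (np.float64(0.0889), np.float64(-103.0)), (np.float64(0.0638), np.float64(168.8))]
side [[0.6052, -0.1448], [0.5471, -0.1324], [0.568, -0.0439], [0.6263, -0.0558]] c [ 0.5866 -0.0942] [(np.float64(0.0915), np.float64(-103.3)), (np.float64(0.0594), np.float64(168.0)), (np.float64(0.0909), np.float64(76.7)), (np.float64(0.0595), np.float64(-11.5))]
scene [[0.535, -0.0389], [0.5057, -0.0366], [0.4894, -0.1689], [0.5139, -0.1753]] c [ 0.511  -0.1049] [(np.float64(0.138), np.float64(81.2)), (np.float64(0.0294), np.float64(175.6)), (np.float64(0.1333), np.float64(-97.0)), (np.float64(0.0254), np.float64(-14.5))]
side [[0.5223, -0.1647], [0.4962, -0.1628], [0.5144, -0.025], [0.5391, -0.0294]] c [ 0.518  -0.0955] [(np.float64(0.1364), np.float64(-97.1)), (np.float64(0.0261), np.float64(175.8)), (np.float64(0.139), np.float64(82.5)), (np.float64(0.0251), np.float64(-10.0))]
scene [[0.5897, -0.1591], [0.5448, -0.1535], [0.5399, -0.1973], [0.5842, -0.2041]] c [ 0.5647 -0.1785] [(np.float64(0.0453), np.float64(83.0)), (np.float64(0.0453), np.float64(172.9)), (np.float64(0.0441), np.float64(-96.4)), (np.float64(0.0448), np.float64(-8.7))]
```

drive_tool --deltas "94 0 0 0 0.97;94 0 0 0 0.97;94 0 0 0 0.97;94 0 0 0 0.97;94 0 0 0 0.97;94 0 0 0 0.97;94 0 0 0 0.97;94 0 0 0 0.97;94 0 0 0 0.97;94 0 0 0 0.97"

```text
t: 0.98
tool_pos: [0.1428, 0.5309, 0.216]
orientation: [-3.141, 0.001, 1.858]
ft_force: [-0.1, -0.8, -0.3]
opening: 0.0942
```

drive_tool --deltas "94 0 0 0 0.97;94 0 0 0 0.97;94 0 0 0 0.97;94 0 0 0 0.97;94 0 0 0 0.97;94 -0.4 0.4 0 0;94 -0.8 0.85 0 0;94 -0.8 0.85 0 0;94 -0.8 0.85 0 0;94 -0.8 0.85 0 0"

```text
t: 1.82
tool_pos: [0.2171, 0.4208, 0.2161]
orientation: [3.141, 0.001, 1.358]
ft_force: [0.5, 0.7, 0.0]
opening: 0.0941
```

drive_tool --deltas "94 -0.8 0.85 0 0;94 -0.8 0.85 0 0;94 -0.8 0.85 0 0;94 -0.8 0.85 0 0;94 -0.8 0.85 0 0;94 -0.8 0.85 0 0;94 -0.8 0.85 0 0;94 -0.8 0.85 0 0;94 -0.8 0.85 0 0;94 -0.8 0.85 0 0"

```text
t: 2.65
tool_pos: [0.3813, 0.1798, 0.2163]
orientation: [3.141, 0.0, 1.358]
ft_force: [-0.3, -0.4, -0.1]
opening: 0.094
```

drive_tool --deltas "94 -0.8 0.85 0 0;94 -0.8 0.85 0 0;94 -0.8 0.85 0 0;94 -0.8 0.85 0 0;94 -0.8 0.85 0 0;94 -0.8 0.85 0 0;94 -0.8 0.85 0 0;94 0 0 0 0;94 0 0 0 0;94 0 0 0 0"

```text
t: 3.48
tool_pos: [0.4958, 0.0134, 0.2162]
orientation: [-3.14, -0.0, 1.356]
ft_force: [0.6, 0.6, 0.4]
opening: 0.0938
```

Run:
```python
from h import *
s=get_state();print(s["t"],s["tool_pos"],s["orientation"])
cv2.imwrite("pics/w1.png",read_camera("wrist"))
```

```text
3.4833 [0.49576723 0.0133548  0.2162115 ] [-3.14047422e+00 -3.03513738e-04  1.35591940e+00]
```

View pics/w1.png

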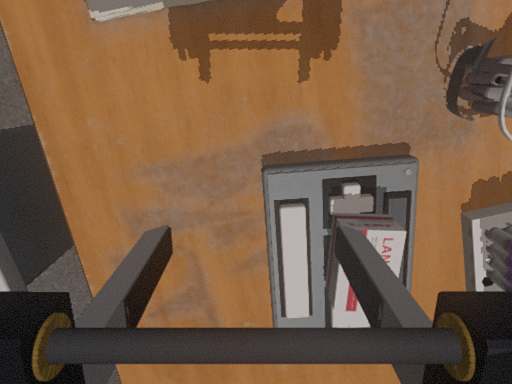

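The wrist view shows the bar corners at about (281,206), (306,204), (310,317) and (286,319). The plus key is at (350,200) and the carton at (368,270).

Run:
```python
from h import *
a=cv2.imread("pics/w1.png")[145:335,255:430];cv2.imwrite("pics/w1z.png",cv2.resize(a,None,fx=3.1,fy=3.1,interpolation=2))
s=dict(tool_pos=np.array([0.49576723,0.0133548,0.2162115]),orientation=np.array([-3.14047422,-3.03513738e-04,1.3559194]))
P=np.array([onz("wrist",p,.044,s)[:2] for p in [(281,206),(306,204),(310,317),(286,319)]])
print(P,P.mean(0)); d=P[1]-P[2]+P[0]-P[3];print(np.degrees(np.arctan2(*-d[::-1]))+90,np.linalg.norm(d)/2)
```

```text
[[ 0.51620607 -0.02729353]
 [ 0.54247927 -0.03070809]
 [ 0.52319584 -0.17042742]
 [ 0.49508252 -0.16718991]] [ 0.51924092 -0.09890474]
-8.22283020498709 0.14126010783137005
```

View pics/w1z.png

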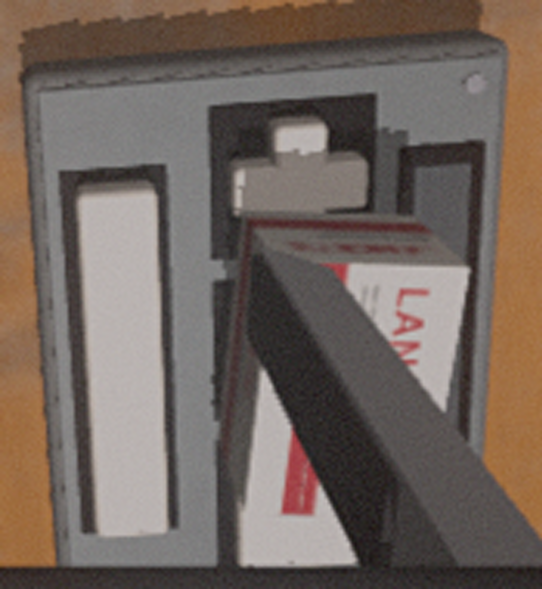

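Run:
```python
from h import *
s=dict(tool_pos=np.array([0.49576723,0.0133548,0.2162115]),orientation=np.array([-3.14047422,-3.03513738e-04,1.3559194]))
for p in [(335.5,219.5),(406.3,231)]: print(onz("wrist",p,.089,s))
a=np.radians(-12.3);R=np.array([[np.cos(a),-np.sin(a)],[np.sin(a),np.cos(a)]])
for c in [(-.03,.045),(.03,.045)]:
    P=np.array([.5858,-.0965])+R@c; print(P,proj("wrist",[*P,.089],s))
y=1.3559;tx=np.array([np.cos(y),np.sin(y)]);ty=np.array([np.sin(y),-np.cos(y)])
d=np.array([.5858,-.0965])-s["tool_pos"][:2]; print(d@tx/.025,d@ty/.025, np.degrees(y))
```

```text
[ 0.56295743 -0.03479123  0.089     ]
[ 0.62627508 -0.06040732  0.089     ]
[ 0.566075   -0.04614204] [340.55109891 229.84981873]
[ 0.62469773 -0.05892386] [404.47312459 229.90446617]
-3.5251533948785663 4.455519762456088 77.68734744178833
```

drive_tool --deltas "94 -0.7 0.85 0 0;94 -0.7 0.9 0 0;94 -0.7 0.9 0 0;94 -0.7 0.9 0 0;94 -0.72 0.9 0 0;94 0 0 0.5 0;94 0 0 0.8 0;94 0 0 0.8 0;94 0 0 0.4 0;94 0 0 0 0"

```text
t: 4.37
tool_pos: [0.584, -0.0944, 0.1505]
orientation: [-3.135, -0.001, 1.357]
ft_force: [-0.2, 0.4, -0.3]
opening: 0.0935
```

Run:
```python
from h import *
s=get_state();print(s["t"],s["tool_pos"],s["orientation"])
cv2.imwrite("pics/w2.png",read_camera("wrist"))
```

```text
4.3667 [ 0.58400523 -0.09443579  0.15052451] [-3.13490430e+00 -6.35045989e-04  1.35720437e+00]
```

View pics/w2.png

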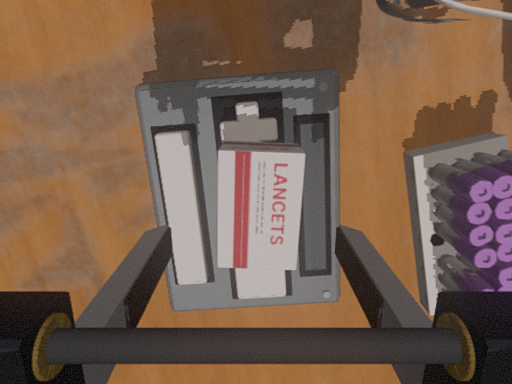

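The carton is centred under the fingers, with top corners at about (219,150), (303,150), (298,270) and (217,268). The whole console is in view.

Run:
```python
from h import *
s=get_state()
for pts,z in(([(219,150),(303,150),(298,270),(217,268)],.089),([(156,135),(186,130),(207,281),(178,285)],.044)):
    P=np.array([onz("wrist",p,z,s)[:2] for p in pts]);d=P[1]-P[2]+P[0]-P[3]
    print(P.round(4).tolist(),P.mean(0),np.degrees(np.arctan2(d[1],d[0]))-90,np.linalg.norm(d)/2)
```

```text
[[0.5707, -0.0469], [0.6272, -0.0591], [0.6076, -0.1497], [0.5473, -0.135]] [ 0.58819932 -0.0976982 ] -13.5371691674938 0.0919254075468438
[[0.5173, -0.0309], [0.5422, -0.0322], [0.5241, -0.1701], [0.4966, -0.1685]] [ 0.52003457 -0.10044692] -8.001567973620539 0.13910032355257476
```

drive_tool --deltas "94 -0.09 0.19 0.4 0.1;94 0 0 0.7 0;94 0 0 0.7 0;94 0 0 0.7 0;94 0 0 0.6 0;94 0 0 0.3 0;94 0 0 0 0;94 0 0 0 0"

```text
t: 5.08
tool_pos: [0.5911, -0.0996, 0.0696]
orientation: [3.141, -0.0, 1.345]
ft_force: [0.1, 0.2, 0.1]
opening: 0.0937
```

drive_tool --deltas "50 0 0 0 0;50 0 0 0 0;50 0 0 0 0;50 0 0 0 0;50 0 0 0 0;50 0 0 0 0;50 0 0 0 0;50 0 0 0 0"

```text
t: 5.75
tool_pos: [0.5904, -0.0995, 0.0693]
orientation: [-3.141, -0.0, 1.345]
ft_force: [-2.7, 0.1, 3.5]
opening: 0.0596
```

drive_tool --deltas "50 0 0 -0.2 0;50 0 0 -0.5 0;50 0 0 -0.7 0;50 0 0 -0.7 0;50 0 0 -0.6 0;50 0 0 -0.1 0;50 0 0 0 -0.4;50 0 0 0 -0.4;50 0 0 0 0"

```text
t: 6.5
tool_pos: [0.5905, -0.0995, 0.1388]
orientation: [-3.142, -0.0, 1.429]
ft_force: [0.9, 0.2, -1.3]
opening: 0.0595
```

drive_tool --deltas "50 -0.4 -0.1 0 0;50 -0.8 -0.23 0 0;50 -0.9 -0.26 0 0;50 -0.9 -0.26 0 0;50 -0.9 -0.26 0 0;50 -0.9 -0.26 0 0;50 -0.9 -0.26 0 0;50 -0.9 -0.26 0 0;50 -0.7 -0.2 0 0;50 -0.34 -0.1 0 0"

```text
t: 7.33
tool_pos: [0.5076, -0.2834, 0.1386]
orientation: [-3.141, 0.001, 1.425]
ft_force: [-0.5, 0.6, -1.5]
opening: 0.0596
```

drive_tool --deltas "50 0 0 0 0;50 0 0 0.4 0;50 0 0 0.7 0;50 0 0 0.7 0;50 0 0 0.7 0;50 0 0 0.5 0;50 0 0 0.2 0;50 0 0 0 0;50 0 0 0 0"

```text
t: 8.08
tool_pos: [0.5097, -0.2804, 0.0591]
orientation: [3.141, -0.0, 1.429]
ft_force: [0.1, -0.7, -1.1]
opening: 0.0601
```

Run:
```python
from h import *
s=get_state();print(s["t"],s["tool_pos"],s["orientation"],s["opening"],s["ft_force"])
a=np.hstack([read_camera("scene")[150:350,200:450],read_camera("side")[60:260,170:420]])
cv2.imwrite("pics/c3.png",cv2.resize(a,None,fx=1.6,fy=1.6,interpolation=2))
```

```text
8.0833 [ 0.50965505 -0.2804419   0.05909673] [ 3.14136336e+00 -1.29632104e-04  1.42909318e+00] 0.0601149470570015 [ 0.08930632 -0.72216697 -1.05019727]
```

View pics/c3.png

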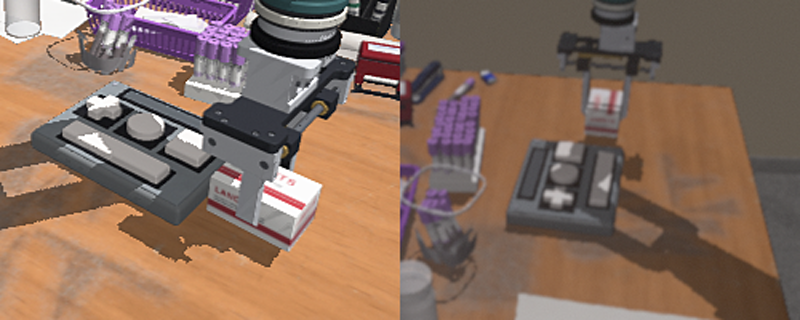

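The carton is held and hangs about 34 mm above the bare desk beside the console. The keys, from left to right, are plus, round and square.

drive_tool --deltas "50 0 0 0.3 0;50 0 0 0.3 0;50 0 0 0.3 0;50 0 0 0.2 0;50 0 0 0.1 0;50 0 0 0.05 0;50 0 0 0 0;50 0 0 0 0"

```text
t: 8.85
tool_pos: [0.5094, -0.2809, 0.0278]
orientation: [3.141, 0.0, 1.428]
ft_force: [0.2, 0.2, -1.2]
opening: 0.0595
```

drive_tool --deltas "50 0 0 0.05 0;50 0 0 0.03 0;50 0 0 0 0;50 0 0 0 0"

```text
t: 9.18
tool_pos: [0.5093, -0.2808, 0.0258]
orientation: [3.141, -0.0, 1.428]
ft_force: [-0.1, -0.4, -0.9]
opening: 0.0596
```

drive_tool --deltas "50 0 0 0.02 0;50 0 0 0.02 0;50 0 0 0 0;50 0 0 0 0"

```text
t: 9.52
tool_pos: [0.5094, -0.2809, 0.0253]
orientation: [3.141, 0.0, 1.428]
ft_force: [0.1, 0.6, 2.8]
opening: 0.0599
```

Contact: the force went from -1 to +2.8 N. Releasing.

drive_tool --deltas "70 0 0 0 0;80 0 0 0 0;94 0 0 0 0;94 0 0 0 0;94 0 0 0 0;94 0 0 0 0;94 0 0 -0.2 0;94 0 0 -0.5 0;94 0 0 -0.8 0;94 0 0 -1 0"

```text
t: 10.35
tool_pos: [0.5083, -0.2802, 0.0872]
orientation: [-3.139, -0.001, 1.428]
ft_force: [-0.5, -0.4, -0.8]
opening: 0.0939
```

drive_tool --deltas "94 0 0 -1 0;94 0 0 -1 0;94 0 0 -0.5 0;0 0 0 0 0;0 0 0 0 0;0 0 0 0 0;0 0 0 0 0"

```text
t: 10.93
tool_pos: [0.5083, -0.2801, 0.1473]
orientation: [-3.138, -0.002, 1.428]
ft_force: [-0.3, -0.5, 0.6]
opening: 0.0703
```

Run:
```python
from h import *
s=get_state();print(s["t"],s["tool_pos"],s["orientation"],s["opening"],s["ft_force"])
cv2.imwrite("pics/w4.png",read_camera("wrist"))
S=read_camera("scene");cv2.imwrite("pics/s4.png",S)
a=np.hstack([S[150:350,200:450],read_camera("side")[60:260,170:420]])
cv2.imwrite("pics/c4.png",cv2.resize(a,None,fx=1.6,fy=1.6,interpolation=2))
```

```text
10.9333 [ 0.5082514  -0.28014807  0.14734835] [-3.13787401e+00 -1.94150635e-03  1.42840615e+00] 0.07030529472534061 [-0.30660448 -0.46600063  0.56312026]
```

View pics/c4.png

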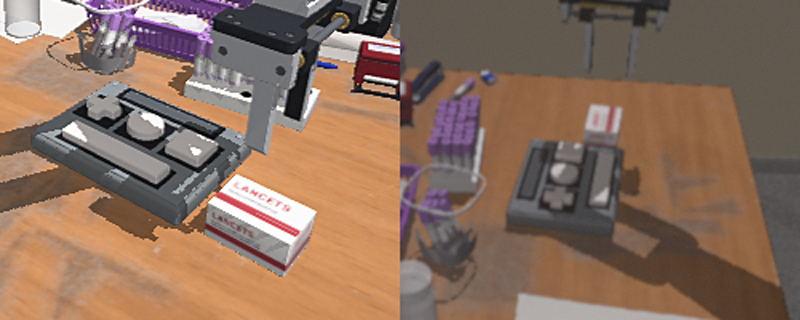

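View pics/w4.png

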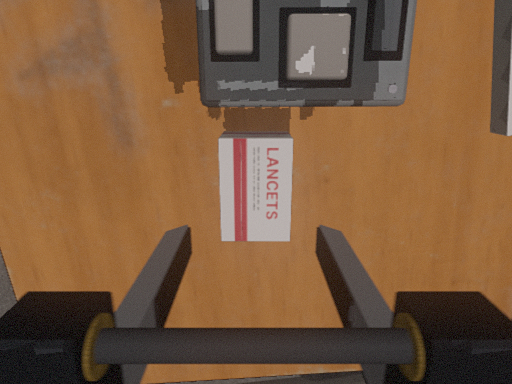

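The carton stands upright with a clear gap to the console: carton top edge at row 135, console edge at row 105. Next I go over the round key with the jaws shut.

drive_tool --deltas "0 0.4 0.1 0 0;0 0.8 0.22 0 0;0 0.9 0.25 0 0;0 0.9 0.25 0 0;0 0.9 0.25 0 0;0 0.9 0.25 0 0;0 0.9 0.25 0 0;0 0.8 0.22 0 0;0 0.7 0.17 0 0;0 0 0 0 0"

```text
t: 11.92
tool_pos: [0.5841, -0.1057, 0.1493]
orientation: [-3.141, -0.002, 1.433]
ft_force: [0.4, -0.3, -0.1]
opening: 0.0008
```

drive_tool --deltas "0 0 0 0 0;0 0 0 0 0;0 0 0 0 0"

```text
t: 12.17
tool_pos: [0.5829, -0.1104, 0.1496]
orientation: [-3.141, 0.0, 1.427]
ft_force: [0.6, -1.2, -0.2]
opening: 0.0006
```

Run:
```python
from h import *
s=get_state();print(s["t"],s["tool_pos"],s["orientation"],s["opening"],s["ft_force"])
cv2.imwrite("pics/w5.png",read_camera("wrist"))
```

```text
12.1667 [ 0.58292196 -0.11039297  0.14956065] [-3.14121957e+00  2.99610646e-04  1.42740636e+00] 0.0005548983997326825 [ 0.56026836 -1.16027228 -0.2020709 ]
```

View pics/w5.png

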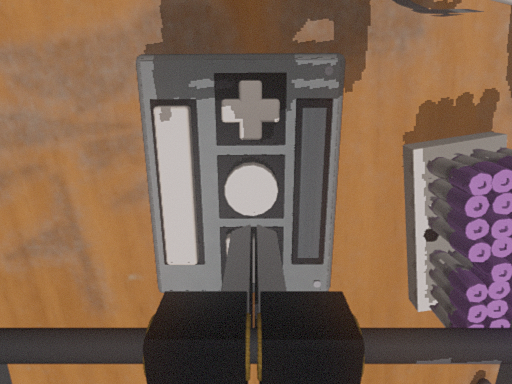

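Run:
```python
from h import *
s=get_state()
print("t",s["tool_pos"])
for n,p in dict(round=(251,189),plus=(250.5,110),barTL=(154,108),barTR=(190,106),barBL=(165,265),barBR=(200,265)).items(): print(n,onz("wrist",p,.044,s))
```

```text
t [ 0.58294361 -0.11053657  0.14965358]
round [ 0.58111156 -0.10695506  0.044     ]
plus [ 0.5901262  -0.04279274  0.044     ]
barTL [ 0.51538182 -0.03043351  0.044     ]
barTR [ 0.54365763 -0.03298146  0.044     ]
barBL [ 0.49400765 -0.16663501  0.044     ]
barBR [ 0.52524615 -0.17112292  0.044     ]
```

drive_tool --deltas "0 0.13 -0.09 0.4 0;0 0 0 0.8 0;0 0 0 0.8 0;0 0 0 0.8 0;0 0 0 0.5 0;0 0 0 0.3 0;0 0 0 0.1 0;0 0 0 0 0;0 0 0 0 0"

```text
t: 12.97
tool_pos: [0.5823, -0.1063, 0.0583]
orientation: [3.139, 0.0, 1.428]
ft_force: [0.2, -0.7, 0.7]
opening: 0.0005
```

drive_tool --deltas "0 0 0 0.08 0;0 0 0 0.08 0;0 0 0 0.08 0;0 0 0 0 0;0 0 0 0 0"

```text
t: 13.38
tool_pos: [0.5821, -0.1062, 0.0517]
orientation: [3.14, 0.0, 1.428]
ft_force: [1.1, -1.2, 1.3]
opening: 0.0005
```

drive_tool --deltas "0 0 0 0.08 0;0 0 0 0.08 0;0 0 0 0.05 0;0 0 0 0 0;0 0 0 0 0"

```text
t: 13.8
tool_pos: [0.5812, -0.1059, 0.0454]
orientation: [-3.141, -0.0, 1.428]
ft_force: [0.2, 0.2, 0.3]
opening: 0.0006
```

Run:
```python
from h import *
s=get_state();print(s["t"],s["tool_pos"],s["ft_force"])
a=np.hstack([read_camera("scene")[180:300,200:360],read_camera("side")[130:250,220:380]])
cv2.imwrite("pics/c6.png",cv2.resize(a,None,fx=2.5,fy=2.5,interpolation=2))
```

```text
13.8 [ 0.5811728  -0.10594223  0.04543132] [0.16015697 0.17688549 0.25446261]
```

View pics/c6.png

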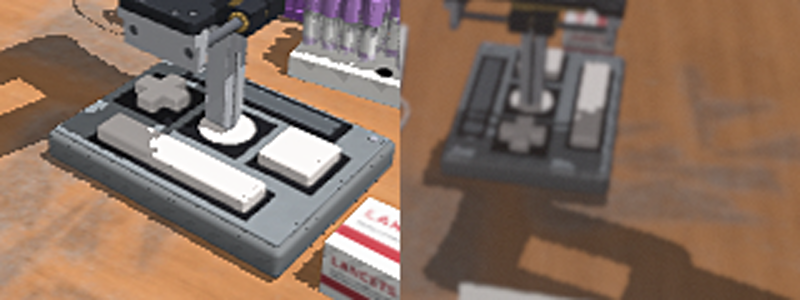

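The round key is visibly sunk, and the force has dropped to about 0 at a tip height of 34 mm, so it is latched. Next is plus.

drive_tool --deltas "0 0 0 -0.4 0;0 0 0 -0.6 0;0 0.5 0 0 0;0 0.8 0 0 0;0 0.8 0 0 0;0 0.4 0 0 0;0 0.05 0 0 0;0 0 0 0 0;0 0 0 0 0"

```text
t: 14.65
tool_pos: [0.5905, -0.0433, 0.0708]
orientation: [-3.141, 0.001, 1.429]
ft_force: [-0.0, -0.6, -0.6]
opening: 0.0005
```

Run:
```python
from h import *
s=get_state();print(s["t"],s["tool_pos"],s["ft_force"])
a=np.hstack([read_camera("scene")[180:300,200:360],read_camera("side")[130:250,220:380]])
cv2.imwrite("pics/c7.png",cv2.resize(a,None,fx=2.5,fy=2.5,interpolation=2))
```

```text
14.65 [ 0.59047857 -0.04326968  0.07083313] [-0.04665356 -0.61967258 -0.59340199]
```

View pics/c7.png

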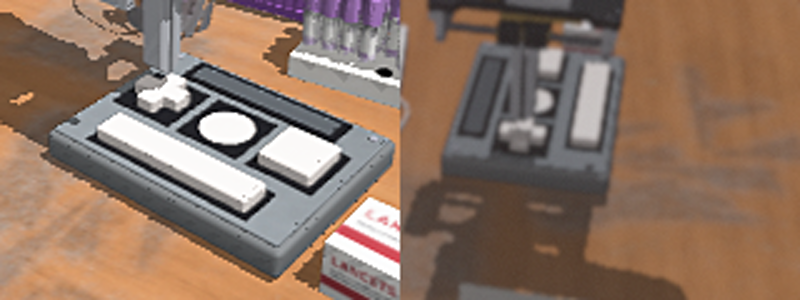

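The round key stays down after the fingers leave it, and the fingers are over the plus key.

drive_tool --deltas "0 0 0 0.3 0;0 0 0 0.25 0;0 0 0 0.08 0;0 0 0 0.08 0;0 0 0 0.08 0;0 0 0 0.08 0;0 0 0 0.08 0;0 0 0 0.06 0;0 0 0 0 0;0 0 0 0 0"

```text
t: 15.58
tool_pos: [0.5906, -0.0428, 0.0456]
orientation: [-3.142, -0.0, 1.429]
ft_force: [-0.1, 0.8, 0.2]
opening: 0.0003
```

drive_tool --deltas "0 0 0 0 0;0 0 0 -0.4 0;0 0 0 -0.6 0;0 -0.4 0 0 0;0 0 0 0 0;0 0 0 0 0"

```text
t: 16.08
tool_pos: [0.5891, -0.0536, 0.0708]
orientation: [3.141, 0.0, 1.427]
ft_force: [-1.2, -0.9, 0.4]
opening: 0.0007
```

Run:
```python
from h import *
s=get_state();print(s["t"],s["tool_pos"],s["ft_force"])
a=np.hstack([read_camera("scene")[180:300,200:360],read_camera("side")[130:250,220:380]])
cv2.imwrite("pics/c8.png",cv2.resize(a,None,fx=2.5,fy=2.5,interpolation=2))
```

```text
16.0833 [ 0.58907035 -0.05355772  0.07075723] [-1.20786882 -0.89359409  0.35375584]
```

View pics/c8.png

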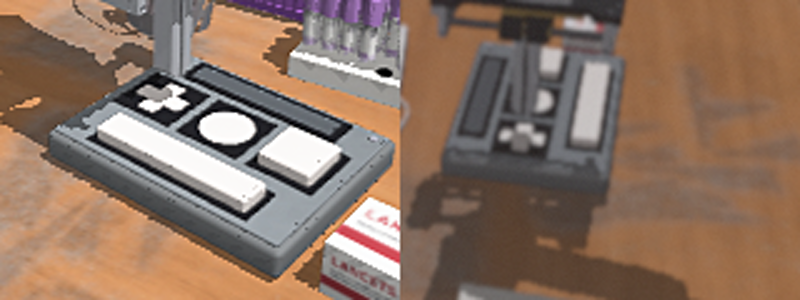

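The plus key is down and latched. Next is the square key.

drive_tool --deltas "0 -0.4 0 0 0;0 -0.8 0 0 0;0 -0.9 0 0 0;0 -0.9 0 0 0;0 -0.9 0 0 0;0 -0.6 0 0 0;0 -0.29 0 0 0;0 0 0 0 0;0 0 0 0 0;0 0 0 0 0"

```text
t: 17.02
tool_pos: [0.5722, -0.1704, 0.0705]
orientation: [-3.141, -0.001, 1.429]
ft_force: [0.2, -0.2, -0.0]
opening: 0.0006
```

Run:
```python
from h import *
a=np.hstack([read_camera("scene")[180:300,200:360],read_camera("side")[130:250,220:380]])
cv2.imwrite("pics/c9.png",cv2.resize(a,None,fx=2.5,fy=2.5,interpolation=2))
```

```text
(no output)
```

View pics/c9.png

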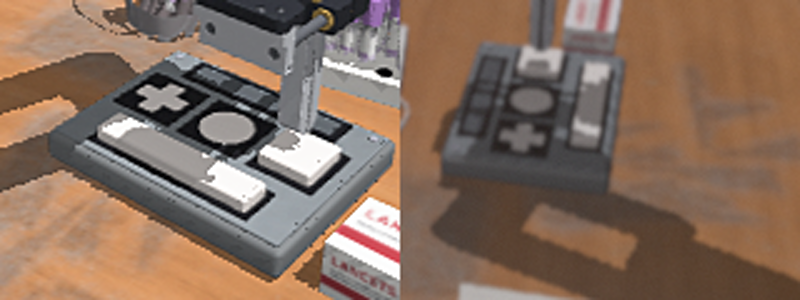

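The fingers are over the square key, with plus and round both flat. Pressing.

drive_tool --deltas "0 0 0 0.3 0;0 0 0 0.25 0;0 0 0 0.08 0;0 0 0 0.08 0;0 0 0 0.08 0;0 0 0 0.08 0;0 0 0 0.08 0;0 0 0 0.06 0;0 0 0 0 0;0 0 0 0 0"

```text
t: 17.95
tool_pos: [0.5721, -0.1715, 0.0453]
orientation: [-3.142, 0.0, 1.428]
ft_force: [-0.7, -0.6, 0.8]
opening: 0.0006
```

drive_tool --deltas "0 0 0 0 0;0 0 0 -0.4 0;0 0 0 -0.6 0;0 0 0 0 0;0 0 0 0 0"

```text
t: 18.37
tool_pos: [0.5732, -0.1718, 0.0721]
orientation: [3.138, 0.001, 1.428]
ft_force: [1.8, 0.6, -0.7]
opening: 0.0002
```

Run:
```python
from h import *
s=get_state();print(s["t"],s["tool_pos"],s["ft_force"])
y=s["orientation"][2];tx=np.array([np.cos(y),np.sin(y)]);ty=np.array([np.sin(y),-np.cos(y)])
d=np.array([.5197,-.1003])-s["tool_pos"][:2]; print(d@tx/.025,d@ty/.025)
a=np.hstack([read_camera("scene")[180:300,200:360],read_camera("side")[130:250,220:380]])
cv2.imwrite("pics/c10.png",cv2.resize(a,None,fx=2.5,fy=2.5,interpolation=2))
```

```text
18.3667 [ 0.57318324 -0.17181925  0.07208788] [ 1.79468405  0.62709093 -0.74418864]
2.5281967543325323 -2.523679154190143
```

View pics/c10.png

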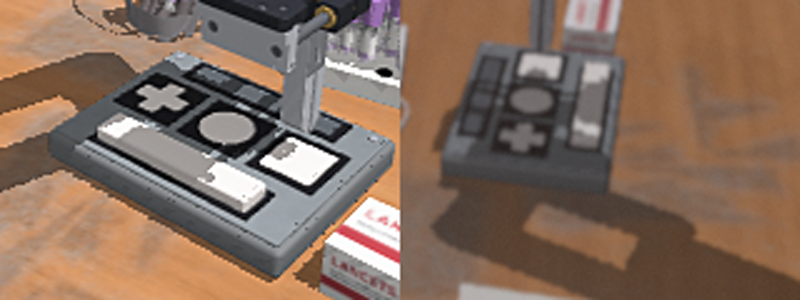

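All three keys are flat. Moving over the bar.

drive_tool --deltas "0 0.4 -0.4 0 0;0 0.7 -0.7 0 0;0 0.7 -0.7 0 0;0 0.5 -0.5 0 0;0 0.2 -0.2 0 0;0 0 0 0 0;0 0 0 0 0;0 0 0 0 0"

```text
t: 19.13
tool_pos: [0.5198, -0.1014, 0.0704]
orientation: [3.141, 0.0, 1.428]
ft_force: [0.2, -0.4, -0.5]
opening: 0.0005
```

drive_tool --deltas "0 0 0 0.3 0;0 0 0 0.25 0;0 0 0 0.08 0;0 0 0 0.08 0;0 0 0 0.08 0;0 0 0 0.08 0;0 0 0 0.08 0;0 0 0 0 0;0 0 0 0 0"

```text
t: 19.88
tool_pos: [0.519, -0.1011, 0.0473]
orientation: [-3.141, 0.001, 1.428]
ft_force: [-2.2, -1.3, 5.3]
opening: 0.0005
```

drive_tool --deltas "0 0 0 0.04 0;0 0 0 0.04 0;0 0 0 0 0;0 0 0 0 0"

```text
t: 20.22
tool_pos: [0.519, -0.1011, 0.047]
orientation: [3.141, 0.001, 1.429]
ft_force: [-6.7, -0.6, 13.0]
opening: 0.0002
```

drive_tool --deltas "0 0 0 -0.4 0;0 0 0 -0.7 0;0 0 0 -0.9 0;0 0 0 -0.9 0;0 0 0 -0.5 0;0 0 0 0 0;0 0 0 0 0;0 0 0 0 0"

```text
t: 20.88
tool_pos: [0.5184, -0.1003, 0.128]
orientation: [-3.139, -0.001, 1.429]
ft_force: [1.0, 0.5, -0.4]
opening: 0.0006
```

Run:
```python
from h import *
s=get_state();print(s["t"],s["tool_pos"],s["ft_force"])
a=np.hstack([read_camera("scene")[150:310,200:360],read_camera("side")[90:250,200:360]])
cv2.imwrite("pics/c11.png",cv2.resize(a,None,fx=2.5,fy=2.5,interpolation=2))
cv2.imwrite("pics/w11.png",read_camera("wrist"))
```

```text
20.8833 [ 0.5184209  -0.10026641  0.12802307] [ 1.03419126  0.45211345 -0.37622468]
```

View pics/c11.png

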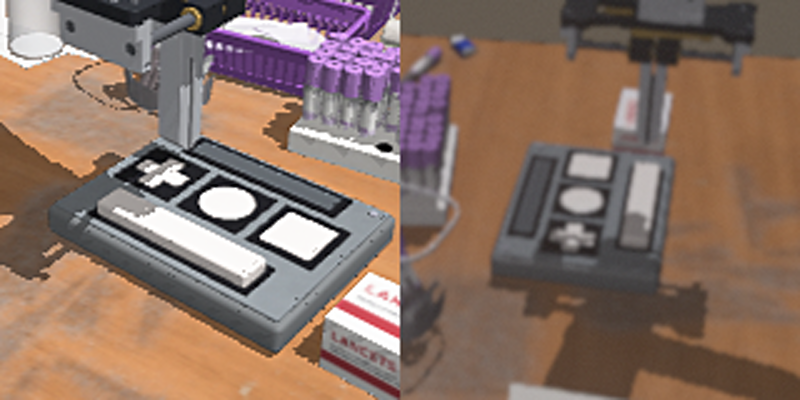

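View pics/w11.png

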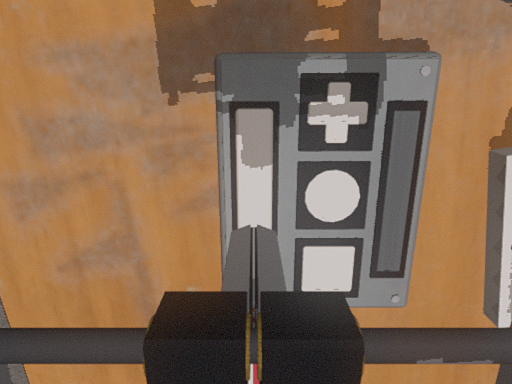

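The bar hit its stop (force rose to 13 N) and is standing proud again. All three keys are flat, and the carton is upright beside the console. Handing in.

```bash
python3 -c "
from bench import *
print(sign_off())"
```

```text
the job is handed in; nothing more can be done
None
```

The job is done and handed in at about 21 s of the 54 s allowed; sign-off reports no verdict.

- **Carton:** I lifted it off the keys and set it down upright on the bare desk to the right of the console. It touched down at about 4 N, and the pictures show a clear gap to the console.
- **Keys:** I pressed round, plus, then square. The fingertips went to about 34 mm above the desk each time, and the force fell to about 0 once each key snapped down. The last pictures show all three still flat.
- **Long bar:** I pressed it to its stop last, where the force rose to 13 N. After release it stands proud again.
- **Bystanders:** I never touched the tub, tube rack or jar. I judged this from the pictures and did not measure their positions.

One thing disagreed along the way: the scene and side cameras differed by 7 to 12 mm on where the console and carton were. I used the wrist camera's values instead, and they held up in the grasp and in every key press.

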